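# Set the matchbox bundle press to red and lock the knob

## Task

Set the matchbox bundle press to the red size: turn its black knob clockwise until the white pointer is at the red mark, and then pull the knob straight up, all the way out, so that it locks there. The lock has play and catches only a little past the mark, so from the mark turn slowly on with a gentle pull and feel for the notch; never pull hard while the knob does not come. Let go in the end, and leave the other things on the table where they are.

Things in the scene. Friction and masses are not known exactly. Their poses are not given: they have to be found in the camera images.
- knob_grip (a point): centre of the black knob's grip bar, on the upright turning axis. Bar 50 mm long, 18 thick, 32 high (top 16 mm above this point), on a round skirt 60 mm across, whose top is 16 mm below this point. Knob in: point 122 mm above the table, 32 above dial. It turns with 0.05 N m friction and slides straight up 12 mm to its stop with 2 N friction, staying where left; a green band then shows.
- pointer (a point): the knob's pointer: outer end of the white line at one end of the grip bar, on top of the skirt's rim, 30 mm from the turning axis and 16 mm below knob_grip. The bar lies along the line from knob_grip to this point. It always starts before the red mark: turn clockwise seen from above, 0.55 to 1.1 rad to the mark.
- red_mark (a point): centre of the red mark on the dial plate, 46 mm from the knob's axis. A yellow mark lies 1.0 rad before it and a blue one 1.0 rad after it (clockwise). Each mark has a lock notch hidden in the housing. The lock has play and catches only past the mark: the notch lies 0.08 to 0.38 rad further clockwise, a different amount each time, and leaves the knob about 0.035 rad of free turn either way.
- dial: aluminium dial plate under the knob, 120 mm across, 6 mm thick, fixed on top of the grey housing; origin at the centre of its underside, 90 mm above the table, on the knob's axis; z up, x towards the red mark.
- ring (a joint): lift (m) of the sprung lock ring hidden in the housing; 0 at rest. Off a notch the knob rises 3 mm freely, then its key lifts the ring against 1 N plus 4 N per mm. Turn the knob while holding the ring lifted 1 to 2.5 mm: at a notch the ring snaps back to 0, the pull falls by the spring's share, the notch walls stop further turning, and the knob can be drawn out. Over 0.0035 (15 N) the lock is damaged.
- press: matchbox bundle press, fixed: green base plate 240 x 320 x 20 mm, grey housing 130 x 130 mm whose top is 90 mm above the table, carrying dial and knob, and at its left a channel 65 mm high with a row of matchboxes; origin on the table under the knob's axis, z up.
- bundle_a: banded bundle of 2 white matchboxes with a red band, 36 x 56 x 36 mm, standing loose on the press's green base plate, against the far side of the grey housing; origin at the centre of its underside; not to be disturbed
- bundle_b: banded bundle of 5 white matchboxes with an orange band, 90 x 56 x 36 mm, loose on the table; origin at the centre of its underside; not to be disturbed
- bundle_c: banded bundle of 4 white matchboxes with a blue band, 72 x 56 x 36 mm, loose on the table; origin at the centre of its underside; not to be disturbed
- pen_cup: black and white striped cup with pens, 72 mm wide, 125 mm high with its pens, loose on the table; origin at the centre of its underside; not to be disturbed
- tape_roll: orange roll of tape lying flat, 90 mm wide, 24 mm high, loose on the table; origin at the centre of its underside; not to be disturbed
- ink_stamp: small wooden hand stamp, 40 mm wide, 75 mm high, standing loose on the table; origin at the centre of its underside; not to be disturbed
- label_stack: brown pack of labels, 70 x 100 x 22 mm, loose on the table; origin at the centre of its underside; not to be disturbed

How it is judged:
On the way, in this order (a step that is already met when the one before it is completed fails the run):
1. the pointer is at the red mark (within about 0.48 rad) with the knob not yet pulled out (less than 7.5 mm) (horizontal distance between pointer and red_mark below 0.024 m and z of knob_grip in the frame of dial below 0.0395 m), for 0.1 s.
2. the knob is pulled out at least 9.5 mm at the red mark (horizontal distance between pointer and red_mark below 0.024 m and z of knob_grip in the frame of dial above 0.0415 m), for 0.2 s.
At the end, for the whole second after the job is handed in: The knob stands pulled out at least 9.5 mm of its 12 mm, locked in the notch of the red mark (pointer within about 0.48 rad of the mark, which only the red notch allows), the lock ring down (within 1 mm), the bundle on the press at rest, and the robot has let go (all of step 2 and value of joint ring below 0.001 m and linear speed of bundle_a below 0.02 m/s); the robot touches nothing.
It fails at once if the lock ring is forced: lifted more than 3.5 mm (15 N from its spring) (value of joint ring above 0.0035 m).
It fails at once if a bystander is moved more than 15 mm (distance of any of bundle_a, bundle_b, bundle_c, pen_cup, tape_roll, ink_stamp, label_stack from where it was at the start of the episode above 0.015 m).
It also fails if it takes over 51 s, if anything falls off the work surface, if the arm or the gripper's body presses on something with over 40 N, if the wrist force passes 120 N, or if a joint passes its speed limit or range.

## Robot

A 7-joint arm with a two-finger parallel gripper is mounted at the origin on the work surface. World frame = base frame: x ahead of the robot, y to its left, z up, the work surface at z = 0. Lengths are in m, angles in rad, forces in N, time in s.
With the tool pointing down it reaches from about 0.425 to 1.025 m from the base axis. Payload 9.4 kg.
Tool frame: the origin (TCP) lies at the very end of the fingers, on their centre line; the grasp point (between the pads) lies 19 mm behind it; z points along the fingers, y is the line along which they close (so a half turn about z gives the same grasp; the last joint's range is limited). The gripper opens to 93 mm and grips with 3 to 60 N. Pads are 15 mm wide; open, the fingers measure 128 mm over their backs; the gripper's body (75 mm by 188 mm) begins 65 mm behind the grasp point.
Start: joints at [-1.216, 0.599, -0.003, 1.599, 0.002, 0.943, -0.08], TCP at [0.303, 0.658, 0.219] pointing down, gripper open.
Joint ranges: [-2.57, 2.57], [-0.35, 1.97], [-1.29, 1.29], [0.11, 2.56], [-1.05, 4.19], [0.11, 1.86], [-2.63, 2.63]. Speed limits (rad/s): [2.22, 2.22, 3.01, 3.01, 3.14, 3.14, 3.14].

## Interface

Orientations are given as a unit quaternion [x, y, z, w].
In Python, from station import env gives the robot as it stands.
- The arm moves only by the shell command python3 -m handwheel 'ROWS' [OPENING]. ROWS is JSON, a list of rows, each an object with "dp": the shift along the tool's x, y, z in cm, a list of three; "roll": the turn about the tool's z in degrees. In form: [{"dp": [x, y, z], "roll": roll}, ...]. A call has 1 to 20 rows; each row shifts and turns the commanded pose from where the row before left it, along the tool's axes as they then stand; what a row does not reach is not made up. A row lasts 1/12 s, in which the tool goes at most 41.7 mm and 7.16 degrees, less where a joint would pass 70% of its speed; a pose out of reach is approached as far as the arm can. A call is refused whole if a number of a shift passes 4.17 or a number of a turn 7.16, either way. A call with a gripper value outside its range is refused whole. OPENING is the opening, from -1 (shut) to 1 (fully open), set as the call begins (- or left out, the last holds). The fingers move at their own pace and stop on an object; the grip force is fixed at half the most. Time passes only in rows, so rows that do not move let the fingers close. It gives the time, the measured TCP pose, the force, the opening and the grip force at its end, in the units of the state.
- env.get_state(): the state, without advancing time (a new reading comes with each control period).
- env.grab_frame(name): name is "scene" or "top" or "wrist"; returns a dict with "img" (400x640x3 uint8, red, green, blue), "vfov" (degrees; the focal length in pixels is half the picture's height over the tangent of half this angle, whatever the lens; pixels are square), "cx", "cy" (the principal point, pixels), "distortion" ([k1, k2, p1, p2, k3] as OpenCV has them; the pictures are not rectified), "R" (3x3) and "t" (3): a world point X has camera coordinates R X + t; the wrist camera has in their place "tool_from_camera" (4x4, takes a point from camera to tool coordinates, whose origin is the TCP and whose axes are the flange's). Camera axes: x right, y down, z forward; pixel columns grow to the right and rows downward; lengths in m; the calibration is good to about 2 mm. A picture is of the moment at which its call begins: read the wrist's pose just before it. There is no depth.
- env.sign_off(): hands the job in; it is judged then, once.
The state is a dict: "time": time; "qpos": joint angles; "qd": joint speeds; "tau": joint torques, N m; "tcp_pos": TCP position; "tool_rot": TCP orientation; "force": force on the tool from outside, world axes, zero at the start; "torque": the same for the moment, N m; "opening": finger opening in m; "finger_force": force on a finger pad.
Only numpy, scipy, OpenCV 4.12 (cv2) and the standard library are available. Lean on these libraries where they do the work, as an engineer would, in place of code of your own. Each camera call takes 0.05 s, during which the arm holds its last target. There are 200 camera calls.

## Working session

There is one attempt and no reset: what is moved stays moved. The work goes in short steps, Python scripts to look and compute and a shell command to move; the robot and the scene stay as the last step left them, time stands still between calls to the robot, and variables do not carry over. Pictures are saved under pics/ and viewed, at most 10 in all, crops included, and the job is handed in when it is done.

```bash
mkdir -p pics; ls
python3 - <<'E'
from station import env
import cv2,pickle
s=env.get_state();print(s)
for n in("scene","top"):
    f=env.grab_frame(n);cv2.imwrite(f"pics/{n}0.png",f["img"][:,:,::-1]);pickle.dump(f,open(f"pics/{n}0.pkl","wb"))
    print(n,{k:v for k,v in f.items() if k!="img"})
E
```

```text
pics
{'time': 0.0, 'qpos': array([-1.21568453,  0.60012548, -0.00252501,  1.60011994,  0.00184267,
        0.94290004, -0.07985162]), 'qd': array([-0.00107825, -0.00065399,  0.00112454, -0.00102527,  0.00012352,
       -0.000433  , -0.00210057]), 'tau': array([ 1.56208727e-03, -7.65050840e+01,  1.49827145e+00, -2.52351469e+01,
       -5.23203495e-02,  1.69726397e-02,  1.36966764e-04]), 'tcp_pos': array([0.30325956, 0.65799426, 0.21776354]), 'tool_rot': array([ 2.14224057e-01,  9.76784240e-01, -7.72436783e-04, -7.36747847e-05]), 'force': array([ 0.62058581, -0.0305127 ,  0.04024315]), 'torque': array([-0.06332717, -0.05396298,  0.01720734]), 'finger_force': 0.0, 'opening': 0.09308161720246502}
scene {'vfov': 43.48359114428979, 'cx': 309.6561884150695, 'cy': 198.75698320240718, 'distortion': array([0.0476907, 0.       , 0.       , 0.       , 0.       ]), 'R': array([[-0.12334964,  0.99207296, -0.02400238],
       [ 0.54084176,  0.04692709, -0.83981429],
       [-0.83203068, -0.11657228, -0.54234293]]), 't': array([ 0.08433121, -0.2487288 ,  2.11615665])}
top {'vfov': 51.27779105107098, 'cx': 315.28268058893997, 'cy': 204.58379884283752, 'distortion': array([-0.05695969,  0.        ,  0.        ,  0.        ,  0.        ]), 'R': array([[ 3.65999585e-03, -9.99992786e-01,  1.01632931e-03],
       [-9.92834942e-01, -3.75518397e-03, -1.19434824e-01],
       [ 1.19437779e-01, -5.71916294e-04, -9.92841523e-01]]), 't': array([-0.01272269,  0.58466664,  1.24429259])}
```

View pics/scene0.png

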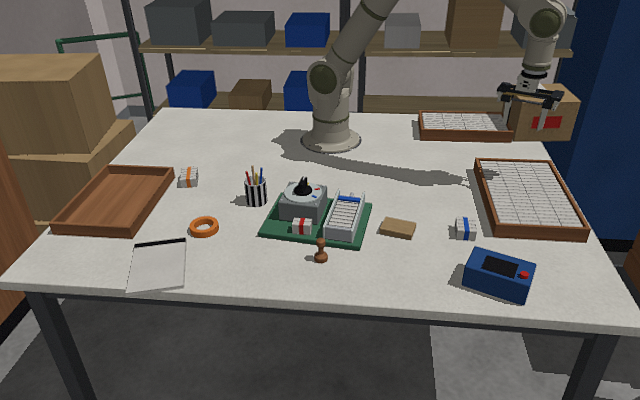

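View pics/top0.png

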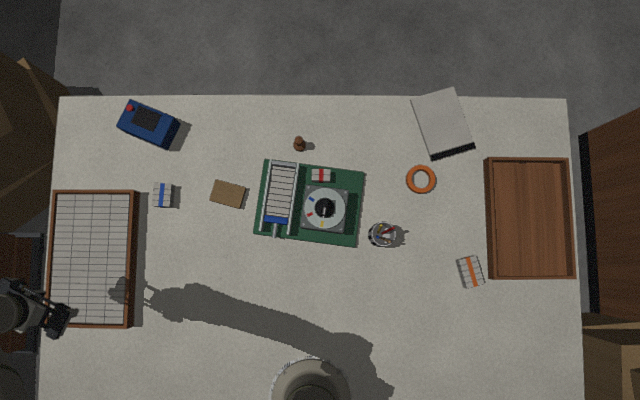

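Top view: the knob is at about (325,208), with the press around it, the pen cup at its right (383,234) and the stamp at (299,144). Scene view: the knob is at about (303,186). Next I'll enlarge both.

Run:
```python
import cv2,numpy as np
a=cv2.imread("pics/top0.png")[180:240,290:370];b=cv2.imread("pics/scene0.png")[165:225,265:345]
r=lambda i:cv2.resize(i,None,fx=5,fy=5,interpolation=cv2.INTER_CUBIC)
cv2.imwrite("pics/crop0.png",np.hstack([r(a),r(b)]))
```

```text
(no output)
```

View pics/crop0.png

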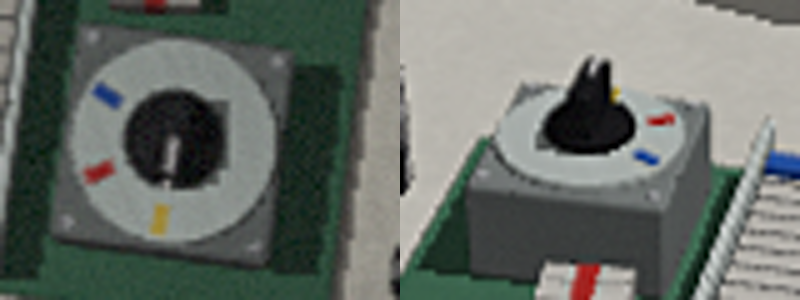

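The top crop shows the dial centre at about (173,141), pointer end (168,188), red (100,172), yellow (160,219) and blue (108,96). The scene crop shows the dial centre at about (591,135), with red at (660,120) and blue at (647,157).

```bash
cat > h.py <<'E'
import cv2,numpy as np,pickle
def ray(f,uv,R=None,t=None):
    h=f["img"].shape[0];fl=h/2/np.tan(np.radians(f["vfov"])/2)
    K=np.array([[fl,0,f["cx"]],[0,fl,f["cy"]],[0,0,1]])
    p=cv2.undistortPoints(np.array([[uv]],float),K,f["distortion"])[0,0]
    R=f["R"] if R is None else R; t=f["t"] if t is None else t
    d=R.T@np.array([p[0],p[1],1]);return -R.T@t,d/np.linalg.norm(d)
def tri(rs):
    A=sum(np.eye(3)-np.outer(d,d) for o,d in rs);b=sum((np.eye(3)-np.outer(d,d))@o for o,d in rs)
    return np.linalg.solve(A,b)
def atz(r,z): o,d=r;return o+d*(z-o[2])/d[2]
E
python3 - <<'E'
from h import *
T=pickle.load(open("pics/top0.pkl","rb"));S=pickle.load(open("pics/scene0.pkl","rb"))
t=lambda x,y:ray(T,(290+x/5-.4,180+y/5-.4)); s=lambda x,y:ray(S,(265+(x-400)/5-.4,165+y/5-.4))
print("tri c",tri([t(173,141),s(591,135)]),"red",tri([t(100,172),s(660,120)]),"blue",tri([t(108,96),s(647,157)]))
c=atz(t(173,141),.096);print("top c",c,"scene c",atz(s(591,135),.096))
for n,p,z in[("red",(100,172),.096),("yel",(160,219),.096),("blue",(108,96),.096),("ptr",(168,188),.106)]:
    q=atz(t(*p),z);v=q-c;print(n,q,np.linalg.norm(v[:2]),np.arctan2(v[1],v[0]))
E
```

```text
tri c [ 0.56798338 -0.03536208  0.0947699 ] red [0.54946433 0.00699399 0.09677034] blue [0.59406404 0.00318383 0.09682646]
top c [ 0.5680161  -0.03658711  0.096     ] scene c [ 0.56983574 -0.03379583  0.096     ]
red [0.54966924 0.00595142 0.096     ] 0.04632638560199302 1.977990863099694
yel [ 0.52234608 -0.02908067  0.096     ] 0.04628280138084161 2.9786866773834757
blue [0.59438732 0.00150322 0.096     ] 0.04632833375494964 0.9652340791336605
ptr [ 0.53955807 -0.03350858  0.106     ] 0.02862405787269803 3.033833740329385
```

The axis is at about (0.569,-0.036), the red mark at angle 1.98 and the pointer at 3.03, so it needs about 1.05 rad clockwise. The 46 mm radius, mark spacing and heights agree with the text. I'll move above the knob.

```bash
python3 -m handwheel '[{"dp":[-2.66,-2.6,0],"roll":0},{"dp":[-2.66,-2.6,0],"roll":0},{"dp":[-2.66,-2.6,0],"roll":0},{"dp":[-2.66,-2.6,0],"roll":0},{"dp":[-2.66,-2.6,0],"roll":0},{"dp":[-2.66,-2.6,0],"roll":0},{"dp":[-2.66,-2.6,0],"roll":0},{"dp":[-2.66,-2.6,0],"roll":0},{"dp":[-2.66,-2.6,0],"roll":0},{"dp":[-2.66,-2.6,0],"roll":0},{"dp":[-2.66,-2.6,0],"roll":0},{"dp":[-2.66,-2.6,0],"roll":0},{"dp":[-2.66,-2.6,0],"roll":0},{"dp":[-2.66,-2.6,0],"roll":0},{"dp":[-2.66,-2.6,0],"roll":0},{"dp":[-2.66,-2.6,0],"roll":0},{"dp":[-2.66,-2.6,0],"roll":0},{"dp":[-2.66,-2.6,0],"roll":0},{"dp":[-2.66,-2.6,0],"roll":0},{"dp":[-2.66,-2.6,0],"roll":0}]'
python3 -m handwheel '[{"dp":[0,0,0],"roll":-6.1},{"dp":[0,0,0],"roll":-6.1},{"dp":[0,0,0],"roll":-6.1},{"dp":[0,0,0],"roll":0},{"dp":[0,0,0],"roll":0},{"dp":[0,0,0],"roll":0}]'
python3 - <<'E'
from station import env
import cv2,pickle
s=env.get_state();f=env.grab_frame("wrist");cv2.imwrite("pics/w1.png",f["img"][:,:,::-1]);pickle.dump((s,f),open("pics/w1.pkl","wb"))
print(s["tcp_pos"],s["tool_rot"],s["qpos"]);print({k:v for k,v in f.items() if k!="img"})
E
```

```text
time: 1.77
tcp_pos: [0.5692, -0.0383, 0.2185]
tool_rot: [0.214, 0.977, -0.0, -0.0]
force: [0.2, 0.9, 0.4]
opening: 0.0929
finger_force: 0.0
time: 2.27
tcp_pos: [0.5689, -0.0364, 0.2185]
tool_rot: [0.058, 0.998, 0.0, -0.0]
force: [0.1, -0.7, 0.5]
opening: 0.0929
finger_force: 0.0
[ 0.56886553 -0.03641805  0.21851882] [ 5.78346230e-02  9.98326170e-01  1.79562263e-05 -1.16203145e-04] [-0.00965267  0.41407729 -0.03592733  1.95826774  0.02068099  0.76981989
  1.3976625 ]
{'vfov': 65.02752120560092, 'cx': 318.5433963228033, 'cy': 197.69624124932713, 'distortion': array([-0.0598393,  0.       ,  0.       ,  0.       ,  0.       ]), 'tool_from_camera': array([[-1.16885828e-03, -9.71287288e-01, -2.37906784e-01,
         6.53257944e-02],
       [ 9.99999258e-01, -1.21723118e-03,  5.64244753e-05,
        -9.44121955e-04],
       [-3.44391932e-04, -2.37906541e-01,  9.71287990e-01,
        -1.65789205e-01],
       [ 0.00000000e+00,  0.00000000e+00,  0.00000000e+00,
         1.00000000e+00]])}
```

View pics/w1.png

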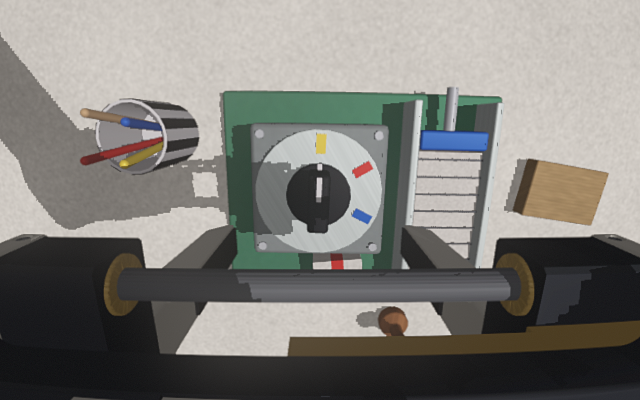

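The wrist view shows the skirt centre at about (318,195), pointer end (319.5,164), bar top line (319,178)–(318,202), and marks yellow (321,144), red (362,170) and blue (361,216).

```bash
cat >> h.py <<'E'
from scipy.spatial.transform import Rotation as Ro
def wray(s,f,uv):
    M=f["tool_from_camera"];W=Ro.from_quat(s["tool_rot"]).as_matrix();Rwc=W@M[:3,:3];o=s["tcp_pos"]+W@M[:3,3]
    return ray(f,uv,Rwc.T,-Rwc.T@o)
E
python3 - <<'E'
from h import *
s,f=pickle.load(open("pics/w1.pkl","rb"));T=pickle.load(open("pics/top0.pkl","rb"));w=lambda *p:wray(s,f,p)
t=lambda x,y:ray(T,(290+x/5-.4,180+y/5-.4))
P={n:atz(w(*p),.096) for n,p in dict(y=(321,144),r=(362,170),b=(361,216)).items()}
# circumcentre of marks
A=np.array([P["r"]-P["y"],P["b"]-P["y"]])[:,:2];b=[(P[k][:2]@P[k][:2]-P["y"][:2]@P["y"][:2])/2 for k in"rb"]
c=np.linalg.solve(A,b);print("c",c,"dial",atz(w(318.5,190),.096),"skirt",atz(w(318,195),.106))
for n,q in{**P,"ptr":atz(w(319.5,164),.106)}.items():
    v=q[:2]-c;print(n,q,np.hypot(*v),np.arctan2(v[1],v[0]))
a=atz(w(319,178),.138);d=atz(w(318,202),.138);print("bar",a,d,np.arctan2(*(a-d)[1::-1]))
print("tri red",tri([w(362,170),t(100,172)]),"ptr",tri([w(319.5,164),t(168,188)]))
x=Ro.from_quat(s["tool_rot"]).as_matrix()[:,0];print("tool x ang",np.arctan2(x[1],x[0]))
E
```

```text
c [ 0.57025279 -0.03793135] dial [ 0.56658184 -0.03711573  0.096     ] skirt [ 0.56898608 -0.03785928  0.106     ]
y [ 0.5243118  -0.02986082  0.096     ] 0.04664448894249344 2.967695495527644
r [0.55242537 0.00517191 0.096     ] 0.046644488942493546 1.9629699340064333
b [5.96735138e-01 4.66487685e-04 9.60000000e-02] 0.04664448894249387 0.9670279781005732
ptr [ 0.5409776  -0.03321379  0.106     ] 0.0296528647278332 2.9818209335424695
bar [ 0.54778671 -0.03451685  0.138     ] [ 0.56729517 -0.0376176   0.138     ] 2.98396713464569
tri red [0.55019109 0.00512484 0.1024188 ] ptr [ 0.53660306 -0.03283604  0.13887365]
tool x ang 3.0258588296487794
```

The measurements agree: axis (0.569,-0.037), pointer about 2.99, red about 1.968, so roughly 58° to the mark. I'll trim, descend and close.

```bash
python3 -m handwheel '[{"dp":[0,-0.06,2.0],"roll":2},{"dp":[0,0,2.5],"roll":0},{"dp":[0,0,2.5],"roll":0},{"dp":[0,0,1.5],"roll":0},{"dp":[0,0,1.2],"roll":0},{"dp":[0,0,0.7],"roll":0},{"dp":[0,0,0.3],"roll":0},{"dp":[0,0,0],"roll":0},{"dp":[0,0,0],"roll":0}]' && python3 -m handwheel '[{"dp":[0,0,0],"roll":0},{"dp":[0,0,0],"roll":0},{"dp":[0,0,0],"roll":0},{"dp":[0,0,0],"roll":0},{"dp":[0,0,0],"roll":0},{"dp":[0,0,0],"roll":0},{"dp":[0,0,0],"roll":0},{"dp":[0,0,0],"roll":0},{"dp":[0,0,0],"roll":0},{"dp":[0,0,0],"roll":0}]' -1
python3 -c "
from station import env
s=env.get_state();print(s['torque'],s['force'],s['tcp_pos'])"
```

```text
time: 3.07
tcp_pos: [0.5692, -0.037, 0.1122]
tool_rot: [0.074, 0.997, -0.0, 0.0]
force: [-0.1, 0.1, 0.3]
opening: 0.0928
finger_force: 0.0
time: 3.9
tcp_pos: [0.5689, -0.0371, 0.1116]
tool_rot: [0.074, 0.997, -0.0, -0.0]
force: [-0.4, -0.2, 0.5]
opening: 0.0311
finger_force: 0.0
[ 0.03278742 -0.0010055  -0.01271101] [-0.36781185 -0.17208513  0.52346328] [ 0.56891087 -0.03705661  0.11161588]
```

Still closing (31 mm), so I'll wait.

```bash
python3 -m handwheel '[{"dp":[0,0,0],"roll":0},{"dp":[0,0,0],"roll":0},{"dp":[0,0,0],"roll":0},{"dp":[0,0,0],"roll":0},{"dp":[0,0,0],"roll":0}]'
python3 -c "
from station import env
s=env.get_state();print(s['torque'],s['force'],s['tcp_pos'])"
```

```text
time: 4.32
tcp_pos: [0.5689, -0.0369, 0.1116]
tool_rot: [0.073, 0.997, 0.0, 0.0]
force: [-0.0, 1.0, -0.1]
opening: 0.0175
finger_force: 30.0
[0.26102913 0.03362926 0.05080969] [-0.03910596  1.00449089 -0.11868853] [ 0.56894116 -0.03691802  0.1116138 ]
```

Gripped (17.5 mm, 30 N). Now I'll turn 59° clockwise to the mark.

```bash
python3 -m handwheel '[{"dp":[0,0,0],"roll":4},{"dp":[0,0,0],"roll":4},{"dp":[0,0,0],"roll":4},{"dp":[0,0,0],"roll":4},{"dp":[0,0,0],"roll":4},{"dp":[0,0,0],"roll":4},{"dp":[0,0,0],"roll":4},{"dp":[0,0,0],"roll":4},{"dp":[0,0,0],"roll":4},{"dp":[0,0,0],"roll":4},{"dp":[0,0,0],"roll":4},{"dp":[0,0,0],"roll":4},{"dp":[0,0,0],"roll":4},{"dp":[0,0,0],"roll":4},{"dp":[0,0,0],"roll":3},{"dp":[0,0,0],"roll":0},{"dp":[0,0,0],"roll":0},{"dp":[0,0,0],"roll":0}]'
python3 - <<'E'
from station import env
import cv2,pickle,numpy as np
s=env.get_state();f=env.grab_frame("wrist");cv2.imwrite("pics/w2.png",f["img"][:,:,::-1]);pickle.dump((s,f),open("pics/w2.pkl","wb"))
q=s["tool_rot"];print(s['torque'],s['force'],s['tcp_pos'],2*np.arctan2(q[1],q[0]))
cv2.imwrite("pics/w2c.png",cv2.resize(f["img"][80:280,200:460,::-1],None,fx=3,fy=3,interpolation=cv2.INTER_CUBIC))
E
```

```text
time: 5.82
tcp_pos: [0.5694, -0.0363, 0.1117]
tool_rot: [0.554, 0.832, 0.0, 0.0]
force: [3.0, 4.5, -2.5]
opening: 0.0179
finger_force: 30.0
[ 1.0366239  -0.69841748 -0.05589288] [ 3.00986222  4.48404434 -2.54339387] [ 0.56943636 -0.03632009  0.11165163] 1.9669221643836505
```

View pics/w2c.png

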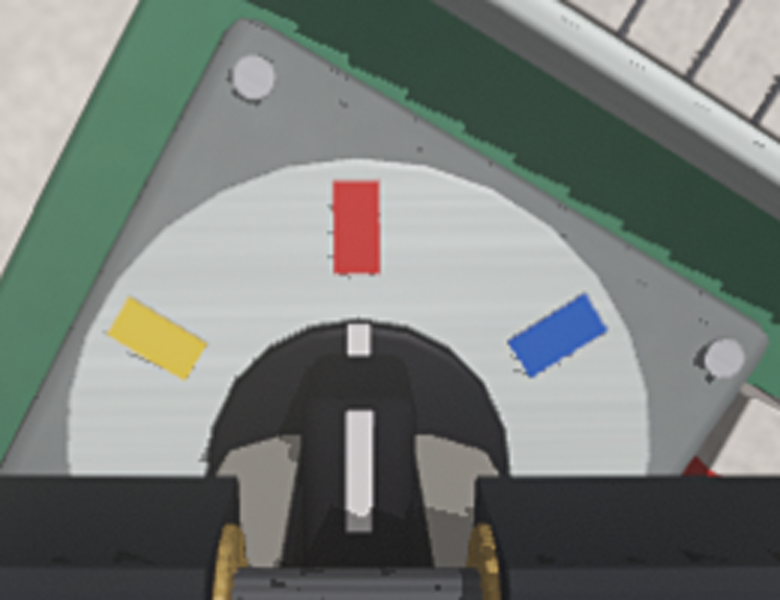

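The pointer (358,340) is right under the red mark (357,227). I'll relieve the side load and lift through the 3 mm free play.

```bash
cat > st.py <<'E'
from station import env
import numpy as np
s=env.get_state();q=s["tool_rot"];print("t %.2f z %.2f mm F %s Tz %.3f ang %.3f xy %s"%(s["time"],s["tcp_pos"][2]*1e3,s["force"].round(2),s["torque"][2],2*np.arctan2(q[1],q[0]),(s["tcp_pos"][:2]*1e3).round(2)))
E
python3 -m handwheel '[{"dp":[0.03,0.05,0],"roll":0},{"dp":[0,0,0],"roll":0},{"dp":[0,0,0],"roll":0},{"dp":[0,0,0],"roll":0}]' >/dev/null; python3 st.py
python3 -m handwheel '[{"dp":[0,0,-0.1],"roll":0},{"dp":[0,0,-0.1],"roll":0},{"dp":[0,0,0],"roll":0},{"dp":[0,0,0],"roll":0}]'>/dev/null; python3 st.py
python3 -m handwheel '[{"dp":[0,0,-0.1],"roll":0},{"dp":[0,0,0],"roll":0},{"dp":[0,0,0],"roll":0},{"dp":[0,0,0],"roll":0}]'>/dev/null; python3 st.py
```

```text
t 6.20 z 111.65 mm F [ 2.71  4.56 -2.58] Tz 0.028 ang 1.965 xy [569.48 -36.31]
t 6.53 z 113.80 mm F [ 2.07  4.81 -0.18] Tz 0.038 ang 1.965 xy [569.52 -36.35]
t 6.87 z 114.75 mm F [ 2.66  3.49 -0.55] Tz -0.017 ang 1.965 xy [569.51 -36.39]
```

```bash
python3 -m handwheel '[{"dp":[0,0,-0.05],"roll":0},{"dp":[0,0,0],"roll":0},{"dp":[0,0,0],"roll":0}]'>/dev/null; python3 st.py
python3 -m handwheel '[{"dp":[0,0,-0.05],"roll":0},{"dp":[0,0,0],"roll":0},{"dp":[0,0,0],"roll":0}]'>/dev/null; python3 st.py
python3 -m handwheel '[{"dp":[0,0,-0.05],"roll":0},{"dp":[0,0,0],"roll":0},{"dp":[0,0,0],"roll":0}]'>/dev/null; python3 st.py
```

```text
t 7.12 z 115.07 mm F [ 2.97  4.06 -3.11] Tz 0.009 ang 1.965 xy [569.44 -36.36]
t 7.37 z 115.48 mm F [ 3.5   3.44 -5.1 ] Tz -0.007 ang 1.965 xy [569.48 -36.37]
t 7.62 z 115.83 mm F [ 3.28  3.64 -6.33] Tz 0.016 ang 1.965 xy [569.47 -36.36]
```

The spring is felt (4 N/mm). A little more lift, then I'll turn slowly.

```bash
python3 -m handwheel '[{"dp":[0,0,-0.04],"roll":0},{"dp":[0,0,0],"roll":1},{"dp":[0,0,0],"roll":1},{"dp":[0,0,0],"roll":0}]'>/dev/null; python3 st.py
python3 -m handwheel '[{"dp":[0,0,0],"roll":0.7},{"dp":[0,0,0],"roll":0.7},{"dp":[0,0,0],"roll":0}]'>/dev/null; python3 st.py
python3 -m handwheel '[{"dp":[0,0,0],"roll":0.7},{"dp":[0,0,0],"roll":0.7},{"dp":[0,0,0],"roll":0}]'>/dev/null; python3 st.py
```

```text
t 7.95 z 116.13 mm F [ 3.59  4.09 -7.6 ] Tz 0.050 ang 1.929 xy [569.46 -36.39]
t 8.20 z 116.12 mm F [ 5.12  3.82 -7.54] Tz 0.037 ang 1.905 xy [569.48 -36.34]
t 8.45 z 116.13 mm F [ 4.33  4.22 -7.71] Tz 0.071 ang 1.881 xy [569.54 -36.33]
```

```bash
for i in 1; do :; done
python3 -m handwheel '[{"dp":[0,0,0],"roll":0.7},{"dp":[0,0,0],"roll":0.7},{"dp":[0,0,0],"roll":0}]'>/dev/null; python3 st.py
python3 -m handwheel '[{"dp":[0,0,0],"roll":0.7},{"dp":[0,0,0],"roll":0.7},{"dp":[0,0,0],"roll":0}]'>/dev/null; python3 st.py
python3 -m handwheel '[{"dp":[0,0,0],"roll":0.7},{"dp":[0,0,0],"roll":0.7},{"dp":[0,0,0],"roll":0}]'>/dev/null; python3 st.py
```

```text
t 8.70 z 116.14 mm F [ 5.03  4.54 -7.85] Tz 0.019 ang 1.856 xy [569.53 -36.33]
t 8.95 z 116.14 mm F [ 4.96  4.   -7.29] Tz 0.067 ang 1.832 xy [569.58 -36.34]
t 9.20 z 116.14 mm F [ 3.93  3.43 -8.22] Tz 0.096 ang 1.808 xy [569.6  -36.36]
```

```bash
python3 -m handwheel '[{"dp":[0,0,0],"roll":0.7},{"dp":[0,0,0],"roll":0.7},{"dp":[0,0,0],"roll":0}]'>/dev/null; python3 st.py
python3 -m handwheel '[{"dp":[0,0,0],"roll":0.7},{"dp":[0,0,0],"roll":0.7},{"dp":[0,0,0],"roll":0}]'>/dev/null; python3 st.py
python3 -m handwheel '[{"dp":[0,0,0],"roll":0.7},{"dp":[0,0,0],"roll":0.7},{"dp":[0,0,0],"roll":0}]'>/dev/null; python3 st.py
```

```text
t 9.45 z 116.16 mm F [ 3.83  4.28 -8.04] Tz 0.047 ang 1.783 xy [569.58 -36.33]
t 9.70 z 116.15 mm F [ 4.84  3.71 -7.49] Tz 0.069 ang 1.759 xy [569.65 -36.3 ]
t 9.95 z 116.44 mm F [ 3.42  4.94 -2.77] Tz 0.017 ang 1.734 xy [569.63 -36.29]
```

The notch caught: pull fell from 7.5 to 2.8 N at 0.23 rad past the mark. I'll turn 1° further to centre, then draw gently and check the force.

```bash
python3 -m handwheel '[{"dp":[0,0,0],"roll":1},{"dp":[0,0,-0.05],"roll":0},{"dp":[0,0,0],"roll":0},{"dp":[0,0,0],"roll":0}]'>/dev/null; python3 st.py
python3 -m handwheel '[{"dp":[0,0,-0.05],"roll":0},{"dp":[0,0,0],"roll":0},{"dp":[0,0,0],"roll":0}]'>/dev/null; python3 st.py
```

```text
t 10.28 z 117.13 mm F [ 3.58  4.21 -1.95] Tz -0.052 ang 1.717 xy [569.67 -36.28]
t 10.53 z 117.63 mm F [ 4.03  4.34 -2.39] Tz -0.026 ang 1.717 xy [569.69 -36.3 ]
```

The pull stays at 2 N (friction only), so the knob is free to come out. From 117.6 the stop should be near 123.6.

```bash
python3 -m handwheel '[{"dp":[0,0,-0.1],"roll":0},{"dp":[0,0,-0.1],"roll":0},{"dp":[0,0,0],"roll":0},{"dp":[0,0,0],"roll":0}]'>/dev/null; python3 st.py
python3 -m handwheel '[{"dp":[0,0,-0.1],"roll":0},{"dp":[0,0,-0.1],"roll":0},{"dp":[0,0,-0.1],"roll":0},{"dp":[0,0,0],"roll":0},{"dp":[0,0,0],"roll":0}]'>/dev/null; python3 st.py
python3 -m handwheel '[{"dp":[0,0,-0.08],"roll":0},{"dp":[0,0,0],"roll":0},{"dp":[0,0,0],"roll":0}]'>/dev/null; python3 st.py
```

```text
t 10.87 z 119.72 mm F [ 3.7   4.71 -1.49] Tz -0.004 ang 1.717 xy [569.68 -36.31]
t 11.28 z 122.76 mm F [ 2.59  4.56 -0.62] Tz 0.017 ang 1.717 xy [569.66 -36.31]
t 11.53 z 123.51 mm F [ 2.77  3.23 -0.73] Tz 0.026 ang 1.717 xy [569.65 -36.33]
```

```bash
python3 -m handwheel '[{"dp":[0,0,-0.05],"roll":0},{"dp":[0,0,0],"roll":0},{"dp":[0,0,0],"roll":0}]'>/dev/null; python3 st.py
python3 - <<'E'
from station import env
import cv2
f=env.grab_frame("wrist");cv2.imwrite("pics/w3c.png",cv2.resize(f["img"][80:280,200:460,::-1],None,fx=3,fy=3,interpolation=cv2.INTER_CUBIC))
E
```

```text
t 11.78 z 123.70 mm F [ 4.02  4.24 -5.13] Tz -0.029 ang 1.717 xy [569.64 -36.29]
```

View pics/w3c.png

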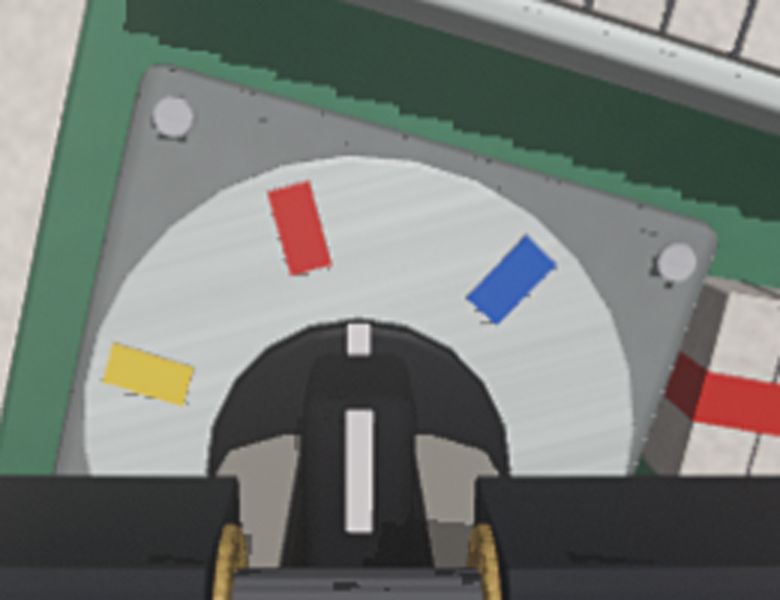

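The stop is felt (5 N at 123.7 mm), the knob moved with the pads unslipped, and the pointer sits a little past red. I'll relax, open and withdraw.

```bash
python3 -m handwheel '[{"dp":[0,0,0.03],"roll":0},{"dp":[0,0,0],"roll":0}]'>/dev/null; python3 st.py
python3 -m handwheel '[{"dp":[0,0,0],"roll":0},{"dp":[0,0,0],"roll":0},{"dp":[0,0,0],"roll":0},{"dp":[0,0,0],"roll":0},{"dp":[0,0,0],"roll":0},{"dp":[0,0,0],"roll":0},{"dp":[0,0,0],"roll":0},{"dp":[0,0,0],"roll":0}]' 0; python3 st.py
```

```text
t 12.00 z 123.65 mm F [ 4.62  3.79 -2.77] Tz 0.022 ang 1.717 xy [569.66 -36.31]
time: 12.67
tcp_pos: [0.5692, -0.0366, 0.1235]
tool_rot: [0.654, 0.757, -0.0, -0.0]
force: [-0.5, 0.8, 0.6]
opening: 0.0465
finger_force: 0.0
t 12.67 z 123.52 mm F [-0.53  0.75  0.61] Tz 0.022 ang 1.717 xy [569.2  -36.64]
```

```bash
python3 -m handwheel '[{"dp":[0,0,-0.5],"roll":0},{"dp":[0,0,-1.5],"roll":0},{"dp":[0,0,-2.5],"roll":0},{"dp":[0,0,-2.5],"roll":0},{"dp":[0,0,-2],"roll":0},{"dp":[0,0,-1],"roll":0},{"dp":[0,0,0],"roll":0},{"dp":[0,0,0],"roll":0},{"dp":[0,0,0],"roll":0}]'>/dev/null; python3 st.py
python3 - <<'E'
from station import env
import cv2,numpy as np
r=lambda i:cv2.resize(i[:,:,::-1],(400,300),interpolation=cv2.INTER_CUBIC)
a=env.grab_frame("scene")["img"][165:225,265:345];b=env.grab_frame("wrist")["img"][80:290,180:460]
cv2.imwrite("pics/end.png",np.hstack([r(a),r(b)]))
E
```

```text
t 13.42 z 222.50 mm F [ 0.95  0.1  -0.37] Tz 0.032 ang 1.717 xy [568.63 -36.33]
```

View pics/end.png

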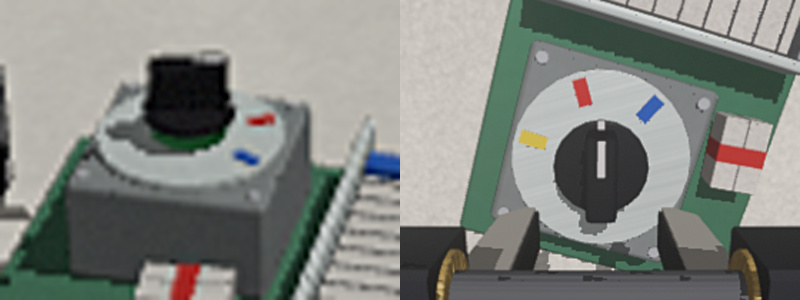

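The knob stands out with the green band showing under the skirt (190,140). Its pointer (601,127) is just past red (582,92), the bundle is undisturbed, and the gripper is clear. Handing in.

```bash
python3 -c "
from station import env
print(env.sign_off())"
```

```text
the job is handed in; nothing more can be done
None
```

I set the press to the red size and handed the job in; the sign-off returned no verdict. The knob is pulled out to its stop (about 12 mm, green band showing) in the notch about 0.23 rad past the red mark, the gripper has let go and is clear, and the bundle on the press looked undisturbed in the last picture.

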